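# Close up the catch pans and hold the bead tray over their joint

## Robot

A 6-joint arm with a two-finger parallel gripper is mounted at the origin on the work surface. World frame = base frame: x ahead of the robot, y to its left, z up, the work surface at z = 0. Lengths are in m, angles in rad, forces in N, time in s.
With the tool pointing down it reaches from about 0.35 to 0.775 m from the base axis. Payload 5.5 kg.
Tool frame: the origin (TCP) lies on the centre line of the jaws, within the pads' length; the fingertips stand 11 mm ahead of it and the grasp point (between the pads) lies 8 mm behind it; z points along the fingers, y is the line along which they close (so a half turn about z gives the same grasp; the last joint's range is limited). The gripper opens to 85 mm and grips with 20 to 120 N. Pads are 22 mm wide; open, the fingers measure 114 mm over their backs; the gripper's body (76 mm by 85 mm) begins 54 mm behind the grasp point. The pads swing forward as they close: fully open they stand 13 mm farther back than shut.
Start: joints at [1.012, 0.313, 0.046, 1.304, 0, 1.431], TCP at [0.234, 0.525, 0.242] pointing down, gripper open.
Joint ranges: [-2.76, 2.76], [-0.86, 1.69], [-1.03, 1.26], [-2.2, 2.34], [-1.47, 1.5], [-3.14, 3.14]. Speed limits (rad/s): [2.57, 2.57, 3.14, 3.14, 3.14, 3.14].

## Interface

Orientations are given as a unit quaternion [w, x, y, z].
In Python, from workcell import get_state, eyes, env gives the robot as it stands.
- The arm moves only by the shell command python3 -m inch 'ROWS' [OPENING] [FORCE]. ROWS is JSON, one flat list of numbers, 4 for each row, row after row: the shift along the tool's x, y, z in cm, then the turn about the tool's z in rad. A call has exactly 5 rows; each row shifts and turns the commanded pose from where the row before left it, along the tool's axes as they then stand; what a row does not reach is not made up. A row lasts 1/12 s, in which the tool goes at most 41.7 mm and 7.16 degrees, less where a joint would pass 70% of its speed; a pose out of reach is approached as far as the arm can. A call is refused whole if a number of a shift passes 4.17 or a number of a turn 0.125, either way. A call with a gripper value outside its range is refused whole. OPENING is the opening, from -1 (shut) to 1 (fully open), set as the call begins (- or left out, the last holds). The fingers move at their own pace and stop on an object; FORCE is the grip in N (left out, the last holds). Time passes only in rows, so rows that do not move let the fingers close, or fill a call up. It gives the time, the measured TCP pose, the force, the opening and the grip force at its end, in the units of the state.
- get_state(): the state, without advancing time (a new reading comes with each control period).
- eyes.read_camera(name): name is "side" or "top" or "wrist"; returns the picture (384x512x3 uint8, red, green, blue); there is no depth.
- eyes.camera_info(name): a dict with "fovy" (degrees; the focal length in pixels is half the picture's height over the tangent of half this angle, whatever the lens; pixels are square), "cx", "cy" (the principal point, pixels), "xyz" and "orientation" of the camera in the world. Camera axes: x right, y down, z forward; pixel columns grow to the right and rows downward; lengths in m; the calibration is good to about 2 mm. A picture is of the moment at which its call begins: read the wrist's pose just before it. camera_info takes no time and is no camera call; for the wrist camera it gives the pose at the moment of the call.
- env.hand_in(): hands the job in; it is judged then, once.
The state is a dict: "clock": time; "joint_pos": joint angles; "qvel": joint speeds; "tau": joint torques, N m; "tcp_pos": TCP position; "orientation": TCP orientation; "wrist_force": force on the tool from outside, world axes, zero at the start; "ft_torque": the same for the moment, N m; "finger_gap": finger opening in m; "grip_force": force on a finger pad.
Only numpy, scipy, OpenCV 4.12 (cv2) and the standard library are available. Lean on these libraries where they do the work, as an engineer would, in place of code of your own. Each camera call takes 0.05 s, during which the arm holds its last target. There are 200 camera calls.

## Task

Move the loose pale wooden catch pan up against the fixed dark one so that they sit flush with no gap and their ends in line. Then pick up the metal bead tray by its upright brass grip and carry it level, so that the orange bead never leaves its pocket, to over the middle of the joint between the two pans. Finish while still holding it there in the gripper, level and still, with its underside about 10 cm above the bench and clear of both pans; leave the spool, the loupe and the wax block where they are.

Things in the scene. Friction and masses are not known exactly. Their poses are not given: they have to be found in the camera images.
- fixed_pan: Open catch pan screwed to the bench: dark wood frame, copper floor, 130 (x) x 120 (y) x 32 mm high, walls 10 mm thick, floor 4 mm thick; a small brass clip on its +y side. Origin: centre of its underside, on the bench. The loose pan belongs against its -y outer face (60 mm from the origin).
- loose_pan: Loose catch pan of the same size: pale wood, aluminium floor, 0.3 to 0.6 kg; slides on the bench. Origin: centre of its underside. Starts 2 to 6 cm off the fixed pan's -y face, a little turned, ends out of line. Flush: origin 120 mm from the fixed pan's along the fixed pan's -y, axes parallel. Its -y wall (10 mm thick, centre line 55 mm from the origin) is free to pinch from above.
- joint_mid (a point): Middle of the top edge of the fixed pan's -y outer face, 32 mm above the bench: the middle of the joint once the pans are flush.
- tray: Aluminium bead tray, a flat plate 130 (x) x 60 (y) x 10 mm with an upright brass grip bar at its centre, 36 mm long (x), 12 mm thick (y), its top 62 mm above the underside. Round pockets, 18 mm across, 2.5 mm deep, 45 mm from the centre at +x and -x. Origin: centre of the underside. 0.15 to 0.3 kg; on the bench. Pinch the bar across its 12 mm.
- pocket (a point): Where the bead's centre belongs: over the middle of the tray's +x pocket, 45 mm along x from the tray's origin and 17.5 mm above its underside. The bead stays in the pocket while this distance is under 10 mm; it has about 2.5 mm of play.
- bead_center (a point): Centre of the orange bead, a ball 20 mm across, 14 g, lying loose in the +x pocket; it rolls out if the tray tips beyond about 35 degrees or is jerked.
- spool: Bystander: wooden thread spool standing upright, 34 mm across, 40 mm high. Origin: centre of underside.
- loupe: Bystander: black loupe barrel standing upright, 30 mm across, 34 mm high. Origin: centre of underside.
- wax: Bystander: green carving wax block, 50 (x) x 30 (y) x 25 mm high. Origin: centre of underside.

How it is judged:
On the way, in this order (a step that is already met when the one before it is completed fails the run):
1. the loose pan is butted flush against the fixed pan, ends in line, with the tray still on the bench (y of loose_pan in the frame of fixed_pan between -0.124 and -0.11 m and x of loose_pan in the frame of fixed_pan between -0.012 and 0.012 m and angle between the x axis of loose_pan and the x axis of fixed_pan, either way round below 0.05 rad and angle between loose_pan's own z axis and vertical below 0.05 rad and height (world z) of loose_pan below 0.006 m and height (world z) of tray below 0.02 m), for 0.2 s.
2. the tray is lifted clear of the bench by its grip with the bead in its pocket (height (world z) of tray above 0.04 m and contact force between the fingers and tray above 0.5 N and distance between bead_center and pocket below 0.01 m), for 0.2 s.
At the end, for the whole second after the job is handed in: Gripper holds the tray still, level within 0.12 rad, underside 70-130 mm above the bench, centre within 30 mm of the joint middle, bead in pocket (10 mm), tray and robot touching neither pan; loose pan flat, gap under 4 mm, ends in line within 12 mm, parallel within 0.05 rad (y of loose_pan in the frame of fixed_pan between -0.124 and -0.11 m and x of loose_pan in the frame of fixed_pan between -0.012 and 0.012 m and angle between the x axis of loose_pan and the x axis of fixed_pan, either way round below 0.05 rad and angle between loose_pan's own z axis and vertical below 0.05 rad and height (world z) of loose_pan below 0.006 m and distance between bead_center and pocket below 0.01 m and horizontal distance between tray and joint_mid below 0.03 m and height (world z) of tray between 0.07 and 0.13 m and angle between tray's own z axis and vertical below 0.12 rad and linear speed of tray below 0.03 m/s and angular speed of tray below 0.2 rad/s and contact force between the fingers and tray above 0.5 N and contact force between tray and fixed_pan below 0.05 N and contact force between tray and loose_pan below 0.05 N and contact force between the arm and loose_pan below 0.1 N and contact force between the arm and fixed_pan below 0.1 N); the arm keeps its last pose, push and grip.
It fails at once if the tray was tipped more than about 30 degrees (angle between tray's own z axis and vertical above 0.52 rad).
It fails at once if the bead left its pocket (not (distance between bead_center and pocket below 0.01 m)).
It fails at once if the spool was moved more than 25 mm (distance of spool from where it was at the start of the episode above 0.025 m).
It fails at once if the loupe was moved more than 25 mm (distance of loupe from where it was at the start of the episode above 0.025 m).
It fails at once if the wax was moved more than 25 mm (distance of wax from where it was at the start of the episode above 0.025 m).
It also fails if it takes over 58 s, if anything falls off the work surface, if the arm or the gripper's body presses on something with over 40 N, if the wrist force passes 120 N, or if a joint passes its speed limit or range.

## Working session

There is one attempt and no reset: what is moved stays moved. The work goes in short steps, Python scripts to look and compute and a shell command to move; the robot and the scene stay as the last step left them, time stands still between calls to the robot, and variables do not carry over. Pictures are saved under pics/ and viewed, at most 11 in all, crops included, and the job is handed in when it is done.

```bash
ls; mkdir -p pics
python3 - <<'E'
from workcell import get_state, eyes, env
import cv2, json
s=get_state(); print(s)
for n in ("top","side"):
    print(n, eyes.camera_info(n)); cv2.imwrite(f"pics/{n}0.png", eyes.read_camera(n)[:,:,::-1])
E
```

```text
pics
{'clock': 0.0, 'joint_pos': array([ 1.01239373e+00,  3.14047894e-01,  4.49750030e-02,  1.30363830e+00,
       -3.67101879e-06,  1.43120125e+00]), 'qvel': array([ 0.00073057, -0.00029892, -0.00039433, -0.00259174, -0.00044857,
        0.00062992]), 'tau': array([ 2.94248812e-04, -4.80627930e+01,  2.98532474e+01,  1.93117757e-02,
        7.61377214e-05, -6.00856580e-06]), 'tcp_pos': array([0.23357081, 0.52486614, 0.24138024]), 'orientation': array([-3.25675247e-04,  2.07876626e-01,  9.78154585e-01, -9.00339642e-04]), 'wrist_force': array([-0.30025369,  0.04329729, -0.10207321]), 'ft_torque': array([-0.04527994,  0.0073558 ,  0.00633622]), 'grip_force': 0.0, 'finger_gap': 0.08538816714491301}
top {'fovy': 43.16481436876452, 'cx': 257.6504878644845, 'cy': 199.16301374628748, 'xyz': array([ 0.35574216, -0.04961549,  1.03516972]), 'orientation': array([ 0.07578131, -0.69809866,  0.70979428, -0.0557452 ])}
side {'fovy': 52.42624854519167, 'cx': 254.73078166237093, 'cy': 194.47651265088373, 'xyz': array([ 0.52275488, -0.63172054,  0.56907817]), 'orientation': array([-0.41187959,  0.90990239, -0.04801972,  0.01126752])}
```

View pics/top0.png

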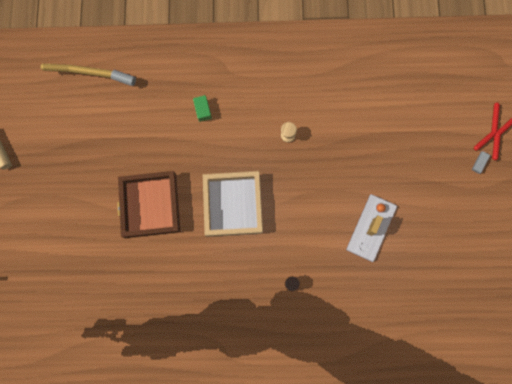

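View pics/side0.png

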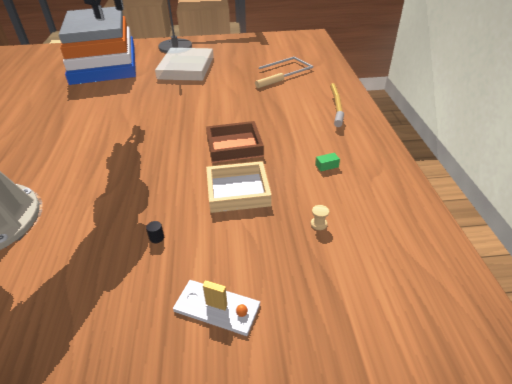

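The top view shows the fixed pan around (148,205) with its clip on the left, which is +y. The loose pan is at (232,204), the tray at (372,228) with the bead at (381,208), the wax at (202,108), the spool at (289,131) and the loupe at (292,284). The side view agrees.

```bash
cat > h.py <<'E'
import numpy as np, cv2
from scipy.spatial.transform import Rotation as R
from workcell import get_state, eyes, env
def rot(q): return R.from_quat([q[1],q[2],q[3],q[0]])
def ray(px,ci,z):
    f=192/np.tan(np.radians(ci["fovy"]/2)); px=np.atleast_2d(px).astype(float)
    d=np.c_[(px[:,0]-ci["cx"])/f,(px[:,1]-ci["cy"])/f,np.ones(len(px))]
    d=rot(ci["orientation"]).apply(d); c=np.array(ci["xyz"])
    return c+d*((z-c[2])/d[:,2])[:,None]
def blob(mask,roi=None,close=3):
    m=mask.astype(np.uint8)*255
    if roi: 
        k=np.zeros_like(m); k[roi[1]:roi[3],roi[0]:roi[2]]=1; m=m*k
    m=cv2.morphologyEx(m,cv2.MORPH_CLOSE,np.ones((close,close),np.uint8))
    cs,_=cv2.findContours(m,cv2.RETR_EXTERNAL,cv2.CHAIN_APPROX_NONE)
    return max(cs,key=cv2.contourArea)
def rectw(c,ci,z):
    """contour -> plane z -> min-area rectangle: centre, long-side angle, sizes"""
    p=ray(c[:,0,:],ci,z)[:,:2].astype(np.float32)*1000
    (cx,cy),(w,h),a=cv2.minAreaRect(p)
    return np.round([cx,cy,w,h,a],1)
def tool():
    s=get_state(); return s["tcp_pos"],rot(s["orientation"]).as_matrix(),s
E
python3 - <<'E'
from h import *
im=cv2.imread("pics/top0.png"); ci=eyes.camera_info("top")
hsv=cv2.cvtColor(im,cv2.COLOR_BGR2HSV); H,S,V=[hsv[:,:,i].astype(int) for i in range(3)]
for p in [(123,205),(100,205),(150,176),(207,204),(232,176),(232,231),(240,204),(372,235),(150,205),(381,208),(376,226)]: print(p,hsv[p[1],p[0]])
def sh(n,m,roi,zs):
    c=blob(m,roi)
    for z in zs: print(n,z,rectw(c,ci,z),cv2.boundingRect(c))
    return c
a=sh("fixed",V<95,(105,160,190,250),(0.032,0))
b=sh("loose",(V>150)|(S<90),(195,160,275,245),(0.032,0))
t=sh("tray",(S<90)&(V>110),(340,185,405,270),(0.01,))
sh("bead",(H<12)&(S>190)&(V>170),(370,195,395,220),(.0175,))
sh("brass",(H>15)&(H<30)&(S>120)&(V>80),(360,205,395,245),(.062,))
sh("wax",(H>45)&(H<80)&(S>120),(185,90,220,130),(.025,))
o=im.copy(); cv2.drawContours(o,[a,b,t],-1,(0,255,0),1)
cv2.imwrite("pics/c0.png",cv2.resize(o[150:280,100:410],None,fx=2.5,fy=2.5,interpolation=0))
for p,z in (((289,126),.04),((292,284),.03)): print(ray(p,ci,z))
c=eyes.camera_info("wrist"); T,M,s=tool(); print(c, M.round(3), M.T@(np.array(c["xyz"])-T))
E
```

```text
(123, 205) [ 11 135  89]
(100, 205) [ 13 141 164]
(150, 176) [ 11 134  99]
(207, 204) [ 17 101 200]
(232, 176) [ 17 101 196]
(232, 231) [ 19 100 206]
(240, 204) [160   4 202]
(372, 235) [ 14  42 156]
(150, 205) [  9 140 199]
(381, 208) [ 11 178 208]
(376, 226) [ 19 134 188]
fixed 0.032 [538.9 191.9 136.8 138.6   0.7] (123, 172, 67, 66)
fixed 0 [544.7 199.6 141.1 143.1   0.7] (123, 172, 67, 66)
loose 0.032 [528.7  27.6 158.7 164.5   0.6] (195, 170, 80, 75)
loose 0 [534.2  30.  163.7 169.7   0.6] (195, 170, 80, 75)
tray 0.01 [ 484.2 -261.7   64.4  134.5   64.5] (346, 194, 52, 68)Traceback (most recent call last):
  File "<stdin>", line 12, in <module>
  File "<stdin>", line 6, in sh
  File "h.py", line 16, in blob
    return max(cs,key=cv2.contourArea)
ValueError: max() iterable argument is empty
```

Run:
```python
from h import *
im=cv2.imread("pics/top0.png"); ci=eyes.camera_info("top")
hsv=cv2.cvtColor(im,cv2.COLOR_BGR2HSV); H,S,V=[hsv[:,:,i].astype(int) for i in range(3)]
def sh(n,m,roi,zs):
    if not m[roi[1]:roi[3],roi[0]:roi[2]].any(): print(n,"none"); return None
    c=blob(m,roi)
    for z in zs: print(n,z,rectw(c,ci,z),cv2.boundingRect(c))
    return c
a=sh("fixed",V<112,(105,160,190,250),(0.032,0))
b=sh("loose",((S<118)&(V>165))|(S<60),(195,160,275,245),(0.032,))
t=sh("tray",(S<90)&(V>110),(340,185,405,270),(0.01,))
d=sh("bead",(H<14)&(S>165)&(V>150),(370,195,395,220),(.0175,))
e=sh("brass",(H>15)&(H<30)&(S>110)&(V>80)&(V<230),(360,205,395,245),(.062,.035))
f=sh("wax",(H>45)&(H<80)&(S>120),(185,90,220,130),(.025,))
o=im.copy(); cv2.drawContours(o,[x for x in(a,b,t,d,e) if x is not None],-1,(0,255,0),1)
cv2.imwrite("pics/c0.png",cv2.resize(o[150:280,100:410],None,fx=2.5,fy=2.5,interpolation=0))
for p,z in (((289,126),.04),((292,284),.03)): print(ray(p,ci,z))
c=eyes.camera_info("wrist"); T,M,s=tool(); print(M.round(3), M.T@(np.array(c["xyz"])-T), M.T@rot(c["orientation"]).as_matrix(),c["fovy"])
```

```text
fixed 0.032 [540.2 194.1 133.5 152.9   5.5] (119, 171, 71, 68)
fixed 0 [546.1 201.8 137.8 157.8   5.5] (119, 171, 71, 68)
loose 0.032 [539.6  33.2 131.1 121.    2.5] (202, 171, 60, 64)
tray 0.01 [ 484.2 -261.7   64.4  134.5   64.5] (346, 194, 52, 68)
bead 0.0175 [ 524.9 -280.3   12.8   10.7   88.9] (377, 205, 7, 6)
brass 0.062 [ 481.7 -257.3   15.2   40.2   64.1] (368, 216, 14, 18)
brass 0.035 [ 485.2 -263.1   15.7   41.3   64.1] (368, 216, 14, 18)
wax 0.025 [756.7  98.8  45.4  25.2  13.8] (194, 97, 16, 21)
[[ 0.70187026 -0.09203313  0.04      ]]
[[ 0.3682887  -0.08987473  0.03      ]]
[[-0.914  0.407 -0.001]
 [ 0.407  0.914 -0.001]
 [ 0.    -0.002 -1.   ]] [ 0.07906894  0.00019835 -0.13109349] [[ 1.02535488e-04 -9.51030962e-01 -3.09095613e-01]
 [ 9.99999836e-01 -7.67171558e-05  5.67772089e-04]
 [-5.63681773e-04 -3.09095621e-01  9.51030798e-01]] 70.39288626898546
```

View pics/c0.png

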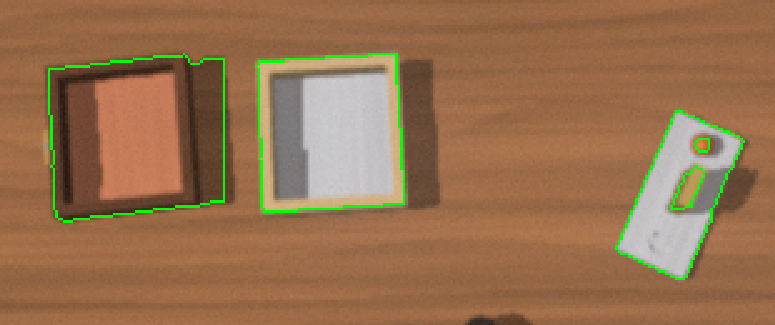

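The loose pan measures 131 x 121 mm, which matches its real size, and is centred at (540,33) mm, turned 2.5 deg. The tray is 134 x 64 mm at (484,-262). The fixed pan's contour is spoiled by shadow on its right side, so I'll go look with the wrist camera.

```bash
python3 -m inch '[0,0,0,-0.116, 0,0,0,-0.116, 0,0,0,-0.116, 0,0,0,-0.115, -1.6,-3.5,0.7,0]'; python3 -m inch '[-1.6,-3.5,0.7,0, -1.6,-3.5,0.7,0, -1.6,-3.5,0.7,0, -1.6,-3.5,0.7,0, -1.6,-3.5,0.7,0]'; python3 -m inch '[-1.6,-3.5,0.7,0, -1.6,-3.5,0.7,0, -1.6,-3.5,0.7,0, -1.6,-3.5,0.7,0, -1.6,-3.5,0.7,0]'; python3 -m inch '[0,-2,0,0, 0,-1,0,0, 0,0,0,0, 0,0,0,0, 0,0,0,0]'
python3 - <<'E'
from h import *
ci=eyes.camera_info("wrist"); im=eyes.read_camera("wrist")[:,:,::-1]; cv2.imwrite("pics/w1.png",im)
print(ci); T,M,s=tool(); print(T,M.round(3))
import pickle; pickle.dump(ci,open("w1.pkl","wb"))
E
```

```text
clock: 0.52
tcp_pos: [0.2503, 0.495, 0.2354]
orientation: [0.0, -0.027, 1.0, 0.002]
wrist_force: [1.2, -0.3, -0.2]
finger_gap: 0.0853
grip_force: 0.0
clock: 0.93
tcp_pos: [0.3391, 0.318, 0.1997]
orientation: [-0.0, -0.022, 1.0, -0.0]
wrist_force: [0.5, 0.4, 0.1]
finger_gap: 0.0857
grip_force: 0.0
clock: 1.35
tcp_pos: [0.4269, 0.1466, 0.1648]
orientation: [-0.0, -0.022, 1.0, 0.0]
wrist_force: [1.1, 1.1, 0.8]
finger_gap: 0.0852
grip_force: 0.0
clock: 1.77
tcp_pos: [0.4277, 0.1195, 0.1654]
orientation: [0.0, -0.023, 1.0, 0.0]
wrist_force: [-0.8, 0.3, 0.5]
finger_gap: 0.0851
grip_force: 0.0
{'fovy': 70.39288626898546, 'cx': 251.3833546317704, 'cy': 193.86967256860902, 'xyz': array([0.34878714, 0.1159321 , 0.29654495]), 'orientation': array([0.10784173, 0.68239552, 0.71399072, 0.11368275])}
[0.42773326 0.11971394 0.16547296] [[-0.999 -0.046  0.   ]
 [-0.046  0.999  0.   ]
 [-0.     0.    -1.   ]]
```

View pics/w1.png

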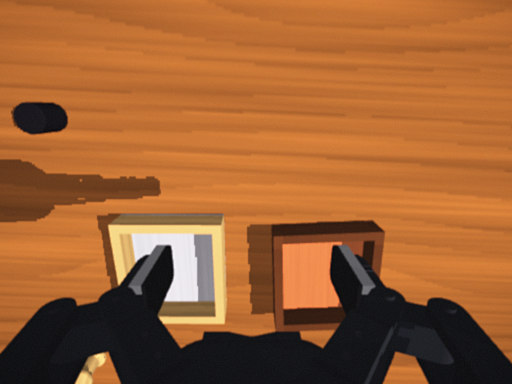

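The wrist view has the gripper covering the lower half, with the pans beneath it. I'll move outward so the pans show clear of the gripper.

```bash
python3 -m inch '[-3.8,0,-1.1,0, -3.8,0,-1.1,0, -3.8,0,-1.1,0, -3.8,0,-1.1,0, -3.8,0,-1.1,0]';  python3 -m inch '[0,-1,0,0, 0,0,0,0, 0,0,0,0, 0,0,0,0, 0,0,0,0]' | head -2
python3 - <<'E'
from h import *
ci=eyes.camera_info("wrist"); im=eyes.read_camera("wrist")[:,:,::-1]; cv2.imwrite("pics/w2.png",im)
import pickle; pickle.dump(ci,open("w2.pkl","wb"))
E
```

```text
clock: 2.23
tcp_pos: [0.619, 0.1291, 0.221]
orientation: [0.0, -0.023, 1.0, 0.0]
wrist_force: [0.4, 0.5, -0.4]
finger_gap: 0.0852
grip_force: 0.0
clock: 2.65
tcp_pos: [0.6166, 0.1178, 0.2204]
```

View pics/w2.png

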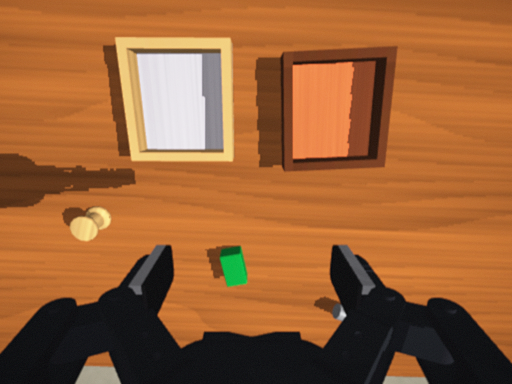

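```bash
cat > quad.py <<'E'
from h import *
import pickle,sys
im=cv2.imread("pics/w2.png"); ci=pickle.load(open("w2.pkl","rb"))
hsv=cv2.cvtColor(im,cv2.COLOR_BGR2HSV); H,S,V=[hsv[:,:,i].astype(int) for i in range(3)]
print(im[110,258:298].tolist()); 
m1=(V<105)
m2=((S<140)&(V>170)) | (S<60)
for n,m,roi in (("fixed",m1,(284-4,35,410,180)),("loose",m2,(110,30,240,170))):
    c=blob(m,roi,5)
    p=cv2.approxPolyDP(c,6,True)[:,0]; print(n,p.tolist(),rectw(c,ci,.032))
E
python3 quad.py
python3 - <<'E'
import cv2
im=cv2.imread("pics/w2.png"); cv2.imwrite("pics/w2c.png",cv2.resize(im[35:185,240:410],None,fx=4,fy=4,interpolation=0))
E
```

```text
[[34, 72, 129], [28, 60, 106], [32, 61, 108], [29, 60, 108], [32, 62, 112], [32, 65, 110], [33, 61, 111], [28, 60, 109], [30, 65, 110], [27, 61, 107], [29, 63, 109], [31, 63, 110], [29, 61, 110], [33, 64, 112], [28, 61, 109], [30, 62, 109], [27, 62, 108], [28, 62, 109], [33, 64, 110], [29, 61, 109], [31, 62, 110], [30, 64, 110], [30, 58, 103], [23, 41, 72], [16, 26, 47], [20, 36, 68], [35, 60, 117], [36, 64, 123], [36, 65, 122], [34, 62, 119], [37, 65, 123], [34, 60, 119], [35, 64, 120], [34, 62, 119], [47, 84, 170], [75, 131, 240], [78, 138, 241], [77, 137, 239], [76, 138, 239], [78, 140, 241]]
fixed [[386, 57], [293, 61], [375, 61], [368, 154], [293, 163], [376, 159]] [541.  211.6 111.4  99.7   5.3]
loose [[116, 38], [132, 159], [231, 160], [229, 38]] [538.7  33.2 128.3 122.    2.6]
```

View pics/w2c.png

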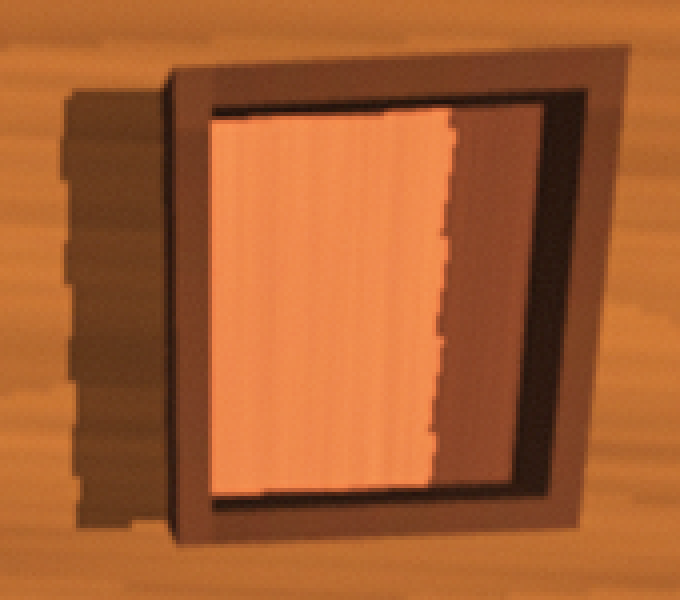

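The crop shows the fixed pan's rim clearly. In the full picture its outer corners are (283.5,52), (397.5,46.5), (385,166.8) and (284.8,170.8).

Run:
```python
from h import *
import pickle
ci=pickle.load(open("w2.pkl","rb"))
def quad(px):
    p=ray(np.array(px)-.4,ci,.032)[:,:2]*1000
    o=p.mean(0); e=[p[(i+1)%4]-p[i] for i in range(4)]
    # corner order: (-x,-y),(-x,+y),(+x,+y),(+x,-y)
    ys=(e[0]-e[2])/2; xs=(e[1]-e[3])/2
    ang=np.degrees([np.arctan2(xs[1],xs[0]),np.arctan2(-ys[0],ys[1])])
    print(p.round(1).tolist(),"centre",o.round(1),"size",np.linalg.norm(xs).round(1),np.linalg.norm(ys).round(1),"ang",ang.round(2))
    return o,np.radians(ang.mean())
f,a=quad([(283.5,52),(397.5,46.5),(385,166.8),(284.8,170.8)])
l,b=quad([(116,38),(232,38),(233,161),(132,161)])
Rm=np.array([[np.cos(a),-np.sin(a)],[np.sin(a),np.cos(a)]])
print("loose in fixed",Rm.T@(l-f),np.degrees(b-a))
goal=f+Rm@[0,-120]; print("goal loose",goal,"joint",f+Rm@[0,-60], "delta",goal-l)
Rb=np.array([[np.cos(b),-np.sin(b)],[np.sin(b),np.cos(b)]])
print("wall",l+Rb@[0,-55],"wall goal",f+Rm@[0,-175])
T,M,s=tool(); print(T,M.round(3))
```

```text
[[482.1, 145.6], [471.5, 264.7], [599.6, 276.9], [609.9, 157.6]] centre [540.8 211.2] size 128.6 119.7 ang [5.39 5.02]
[[477.0, -29.6], [471.5, 91.0], [600.9, 95.1], [606.3, -24.6]] centre [538.9  33. ] size 129.4 120.3 ang [2.02 2.61]
loose in fixed [ -18.02722263 -177.29718211] -2.887203832653061
goal loose [551.66115932  91.6667284 ] joint [546.22023901 151.41952236] delta [12.75712529 58.69585665]
wall [541.12628349 -21.98421543] wall goal [556.6486696   36.89333394]
[0.61678388 0.11767932 0.22065041] [[-0.999 -0.045 -0.   ]
 [-0.045  0.999  0.   ]
 [ 0.     0.    -1.   ]]
```

```bash
python3 -m inch '[2.05,-3.4,0,0, 2.05,-3.4,0,0, 2.05,-3.4,0,0, 2.05,-3.4,0,0, 0,0,0,0]' 0.3|head -2;  python3 -m inch '[0,0,4,0, 0,0,4,0, 0,0,4,0, 0,0,3,0, 0,0,0,0]' ; python3 -m inch '[0,0,0,0, 0,0,0,0, 0,0,0,0, 0,0,0,0, 0,0,0,0]'
python3 - <<'E'
from h import *
T,M,s=tool(); d=np.array([.5411,-.0220,.021])-T; print(T,M.T@d*100)
E
```

```text
clock: 3.12
tcp_pos: [0.5384, -0.0267, 0.2209]
clock: 3.53
tcp_pos: [0.5368, -0.0212, 0.0648]
orientation: [-0.005, -0.022, 1.0, 0.001]
wrist_force: [-1.3, 1.1, -0.8]
finger_gap: 0.0555
grip_force: 0.0
clock: 3.95
tcp_pos: [0.5438, -0.0227, 0.0722]
orientation: [0.002, -0.022, 1.0, -0.0]
wrist_force: [0.8, -0.5, -0.2]
finger_gap: 0.0558
grip_force: 0.0
[ 0.54381133 -0.02270068  0.0722394 ] [0.28605644 0.08562949 5.12289173]
```

```bash
python3 -m inch '[0.2,0.1,1.2,0, 0,0,1.3,0, 0,0,1.3,0, 0,0,1.2,0, 0,0,0,0]'; python3 -m inch '[0,0,0,0, 0,0,0,0, 0,0,0,0, 0,0,0,0, 0,0,0,0]'; python3 -m inch '[0,0,0,0, 0,0,0,0, 0,0,0,0, 0,0,0,0, 0,0,0,0]' -1 40;python3 -m inch '[0,0,0,0, 0,0,0,0, 0,0,0,0, 0,0,0,0, 0,0,0,0]'
```

```text
clock: 4.37
tcp_pos: [0.5392, -0.0214, 0.019]
orientation: [-0.001, -0.022, 1.0, 0.0]
wrist_force: [0.4, 1.3, 0.2]
finger_gap: 0.0552
grip_force: 0.0
clock: 4.78
tcp_pos: [0.5409, -0.0217, 0.021]
orientation: [0.001, -0.022, 1.0, -0.0]
wrist_force: [-0.1, 0.2, 0.5]
finger_gap: 0.0556
grip_force: 0.0
clock: 5.2
tcp_pos: [0.5406, -0.0219, 0.0205]
orientation: [0.0, -0.022, 1.0, -0.0]
wrist_force: [-0.6, -1.3, 1.5]
finger_gap: 0.009
grip_force: 39.9
clock: 5.62
tcp_pos: [0.5406, -0.0219, 0.0205]
orientation: [0.0, -0.022, 1.0, -0.0]
wrist_force: [0.4, -2.4, 4.0]
finger_gap: 0.0089
grip_force: 40.1
```

```bash
python3 -m inch '[0,0,0,-0.024, 0,0,0,-0.024, -0.5,0.5,0,0, -0.5,1,0,0, -0.5,1,0,0]'; python3 -m inch '[-0.4,1,0,0, -0.2,1,0,0, 0,0.3,0,0, 0,0,0,0, 0,0,0,0]'; python3 -m inch '[0,0,0,0, 0,0,0,0, 0,0,0,0, 0,0,0,0, 0,0,0,0]'
python3 - <<'E'
from h import *
ci=eyes.camera_info("top"); im=eyes.read_camera("top")[:,:,::-1]; cv2.imwrite("pics/t3.png",im); T,M,s=tool(); print(T,M.round(4).tolist())
cv2.imwrite("pics/t3c.png",cv2.resize(im[150:260,95:255],None,fx=5,fy=5,interpolation=cv2.INTER_CUBIC))
E
```

```text
clock: 6.03
tcp_pos: [0.5528, 0.0039, 0.0205]
orientation: [-0.0, -0.046, 0.999, -0.001]
wrist_force: [-1.8, -5.2, 5.9]
finger_gap: 0.0093
grip_force: 40.4
clock: 6.45
tcp_pos: [0.5574, 0.0292, 0.0205]
orientation: [0.001, -0.047, 0.999, 0.001]
wrist_force: [2.7, 2.9, 3.3]
finger_gap: 0.0093
grip_force: 40.2
clock: 6.87
tcp_pos: [0.5571, 0.0287, 0.0205]
orientation: [0.0, -0.046, 0.999, 0.001]
wrist_force: [1.8, 4.7, 5.0]
finger_gap: 0.0091
grip_force: 40.4
[0.55706978 0.02868019 0.02050821] [[-0.9957, -0.0923, 0.0007], [-0.0923, 0.9957, 0.0018], [-0.0009, 0.0018, -1.0]]
```

View pics/t3c.png

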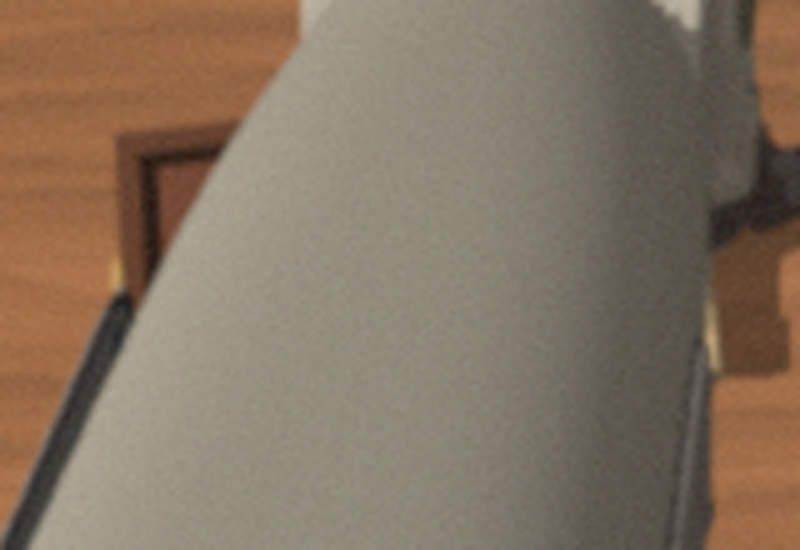

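The arm blocks the top view, so I'll creep in and watch the wrist force for contact.

```bash
for i in 1; do python3 -m inch '[0,0.3,0,0, 0,0.2,0,0, 0,0,0,0, 0,0,0,0, 0,0,0,0]'; python3 -m inch '[0,0.1,0,0, 0,0.1,0,0, 0,0,0,0, 0,0,0,0, 0,0,0,0]'; python3 -m inch '[0,0.1,0,0, 0,0,0,0, 0,0,0,0, 0,0,0,0, 0,0,0,0]'; done | egrep 'tcp|wrist|orient'
```

```text
tcp_pos: [0.5564, 0.0317, 0.0205]
orientation: [0.0, -0.045, 0.999, -0.001]
wrist_force: [0.0, -2.9, 6.1]
tcp_pos: [0.5562, 0.0333, 0.0205]
orientation: [-0.0, -0.045, 0.999, -0.002]
wrist_force: [1.3, -4.8, 5.9]
tcp_pos: [0.5561, 0.0342, 0.0205]
orientation: [-0.0, -0.045, 0.999, -0.002]
wrist_force: [0.9, -5.0, 5.9]
```

```bash
python3 -m inch '[0,0.1,0,0, 0,0,0,0, 0,0,0,0, 0,0,0,0, 0,0,0,0]'| egrep 'tcp|wrist|orient'; python3 -m inch '[0,0.1,0,0, 0,0,0,0, 0,0,0,0, 0,0,0,0, 0,0,0,0]'| egrep 'tcp|wrist|orient'; python3 -m inch '[0,0.1,0,0, 0,0,0,0, 0,0,0,0, 0,0,0,0, 0,0,0,0]'| egrep 'tcp|wrist|orient'; python3 -m inch '[0,0.1,0,0, 0,0,0,0, 0,0,0,0, 0,0,0,0, 0,0,0,0]'| egrep 'tcp|wrist|orient'
```

```text
tcp_pos: [0.556, 0.0351, 0.0205]
orientation: [-0.0, -0.045, 0.999, -0.002]
wrist_force: [-0.1, -4.9, 6.2]
tcp_pos: [0.5559, 0.0361, 0.0205]
orientation: [-0.0, -0.045, 0.999, -0.002]
wrist_force: [1.2, -4.0, 5.9]
tcp_pos: [0.556, 0.0365, 0.0205]
orientation: [-0.0, -0.045, 0.999, -0.002]
wrist_force: [1.7, -7.1, 5.3]
tcp_pos: [0.5559, 0.0366, 0.0205]
orientation: [-0.0, -0.045, 0.999, -0.003]
wrist_force: [0.2, -11.4, 5.3]
```

The pan stalled at y=36.6 mm (36.9 predicted) and the force is rising, so that is contact. I'll push a little more to square it up, ease off and release.

```bash
python3 -m inch '[0,0.1,0,0, 0,0.1,0,0, 0,0,0,0, 0,0,0,0, 0,0,0,0]'| egrep 'tcp|wrist|orient'; python3 -m inch '[0,-0.1,0,0, 0,-0.1,0,0, 0,-0.1,0,0, 0,0,0,0, 0,0,0,0]'| egrep 'tcp|wrist|orient'; python3 -m inch '[0,0,0,0, 0,0,0,0, 0,0,0,0, 0,0,0,0, 0,0,0,0]' 0.3| egrep 'tcp|wrist|gap';python3 -m inch '[0,0,-1,0, 0,0,-2,0, 0,0,-4,0, 0,0,-4,0, 0,0,-4,0]'| egrep 'tcp|wrist|gap'; python3 -m inch '[0,0,-4,0, -3,0.5,-1,0, -3,2,0,0, -3,2,0,0, -1,2,0,0]' |head -2;python3 -m inch '[0,0,0,0, 0,0,0,0, 0,0,0,0, 0,0,0,0, 0,0,0,0]'|head -2
python3 - <<'E'
from h import *
import pickle
ci=eyes.camera_info("wrist"); im=eyes.read_camera("wrist")[:,:,::-1]; cv2.imwrite("pics/w4.png",im); pickle.dump(ci,open("w4.pkl","wb")); print(ci["xyz"])
E
```

```text
tcp_pos: [0.5559, 0.0366, 0.0205]
orientation: [-0.0, -0.044, 0.999, -0.005]
wrist_force: [0.4, -16.7, 5.2]
tcp_pos: [0.5559, 0.0365, 0.0205]
orientation: [-0.0, -0.045, 0.999, -0.002]
wrist_force: [0.3, -6.4, 5.3]
tcp_pos: [0.5552, 0.0393, 0.0198]
wrist_force: [0.1, 0.1, -0.4]
finger_gap: 0.0557
tcp_pos: [0.5551, 0.0393, 0.1723]
wrist_force: [1.5, -0.2, 0.2]
finger_gap: 0.0558
clock: 11.92
tcp_pos: [0.6527, 0.1137, 0.2213]
clock: 12.33
tcp_pos: [0.6489, 0.1121, 0.2208]
[0.570164   0.10497783 0.35190587]
```

View pics/w4.png

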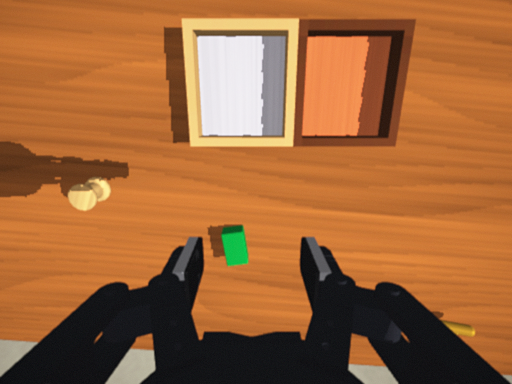

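The loose pan is now flush: the joint shows no gap, and both end edges are in line at rows 19–20 and 146–147. Next is a wrist view over the tray.

```bash
python3 -m inch '[1.1,-3.6,0,0, 1.2,-3.6,0,0, 1.2,-3.6,0,0, 1.2,-3.6,0,0, 1.2,-3.6,0,0]'|head -2;python3 -m inch '[1.1,-3.6,0,0, 1.2,-3.6,0,0, 1.2,-3.6,0,0, 1.2,-3.6,0,0, 1.2,-3.6,0,0]'|head -2;python3 -m inch '[1.1,-3.6,0,0.104, 0,0,0,0.104, 0,0,0,0.104, 0,0,0,0.104, 0,0,0,0.104]'|head -2;python3 -m inch '[0,0,0,0, 0,0,0,0, 0,0,0,0, 0,0,0,0, 0,0,0,0]'|head -2
python3 - <<'E'
from h import *
import pickle
c4=pickle.load(open("w4.pkl","rb"))
def fit(px):
    p=ray(np.array(px)-.4,c4,.032)[:,:2]*1000; print(p.round(1).tolist(),p.mean(0).round(1))
fit([(182,19),(299,20),(295,147),(191,147)]); fit([(299,20),(415,20),(402,146),(295,147)])
ci=eyes.camera_info("wrist"); im=eyes.read_camera("wrist")[:,:,::-1]; cv2.imwrite("pics/w5.png",im); pickle.dump(ci,open("w5.pkl","wb")); print(ci["xyz"])
hsv=cv2.cvtColor(np.ascontiguousarray(im),cv2.COLOR_BGR2HSV); H,S,V=[hsv[:,:,i].astype(int) for i in range(3)]
c=blob((S<90)&(V>100),(60,0,450,235),7); print("tray",rectw(c,ci,.010),cv2.boundingRect(c))
E
```

```text
clock: 12.8
tcp_pos: [0.6061, -0.0737, 0.2207]
clock: 13.22
tcp_pos: [0.5637, -0.2585, 0.2209]
clock: 13.63
tcp_pos: [0.5564, -0.2942, 0.2205]
clock: 14.05
tcp_pos: [0.5574, -0.2932, 0.2204]
[[492.8, 26.5], [482.8, 145.6], [611.3, 159.7], [622.4, 38.5]] [552.3  92.6]
[[482.8, 145.6], [471.9, 263.8], [598.8, 284.1], [611.3, 159.7]] [541.2 213.3]
[ 0.48545448 -0.26025011  0.3514692 ]
tray [ 484.7 -262.2   60.7  131.3   63.8] (224, 44, 54, 117)
```

View pics/w5.png

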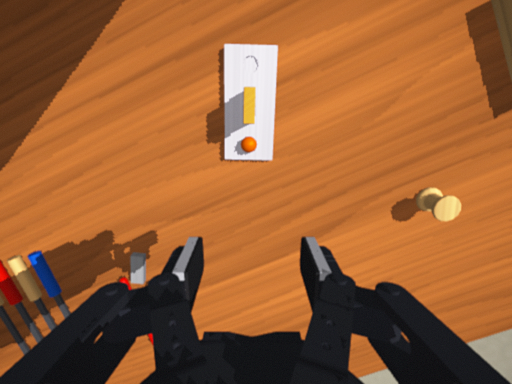

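The wrist view shows the tray cleanly, 61 x 131 mm, with the bar at (249,105) and the bead at (249,144) in its pocket.

Run:
```python
from h import *
import pickle
ci=pickle.load(open("w5.pkl","rb")); print("bar top",ray((249.5,105),ci,.062),"bead",ray((249,144),ci,.02))
T,M,s=tool(); a=np.degrees(np.arctan2(M[1,1],M[0,1])); print(T,a,"turn",-np.radians(63.8-a), (M.T@(np.array([.4847,-.2622,.037])-T)*100).round(2))
```

```text
bar top [[ 0.48442998 -0.26165627  0.062     ]] bead [[ 0.52478072 -0.28103088  0.02      ]]
[ 0.55742091 -0.29314122  0.22033866] 65.54545367542555 turn 0.030463913577212308 [ 7.9  -0.2  18.33]
```

```bash
python3 -m inch '[2.6,-0.1,0,0, 2.6,-0.1,0,0, 2.6,0,0,0, 0,0,0,0.025, 0,0,0,0]'|head -2;python3 -m inch '[0,0,2.5,0, 0,0,2.5,0, 0,0,2.5,0, 0,0,1.5,0, 0,0,0,0]'|head -2;python3 -m inch '[0,0,0,0, 0,0,0,0, 0,0,0,0, 0,0,0,0, 0,0,0,0]'|head -2
python3 - <<'E'
from h import *
T,M,s=tool(); a=np.degrees(np.arctan2(M[1,1],M[0,1])); print(T,a, (M.T@(np.array([.4846,-.2620,.037])-T)*100).round(2))
E
```

```text
clock: 14.52
tcp_pos: [0.4846, -0.262, 0.2206]
clock: 14.93
tcp_pos: [0.4844, -0.2616, 0.1267]
clock: 15.35
tcp_pos: [0.4863, -0.2632, 0.1314]
[ 0.48627661 -0.2631829   0.13139133] 64.0618545667312 [0.22 0.04 9.44]
```

```bash
python3 -m inch '[0.1,0.05,2,0, 0,0,2,0, 0,0,2,0, 0,0,2,0, 0,0,1.4,0]'|head -2;python3 -m inch '[0,0,0,0, 0,0,0,0, 0,0,0,0, 0,0,0,0, 0,0,0,0]';python3 -m inch '[0,0,0,0, 0,0,0,0, 0,0,0,0, 0,0,0,0, 0,0,0,0]' -0.4;python3 -m inch '[0,0,0,0, 0,0,0,0, 0,0,0,0, 0,0,0,0, 0,0,0,0]' -1 50;python3 -m inch '[0,0,0,0, 0,0,0,0, 0,0,0,0, 0,0,0,0, 0,0,0,0]'
```

```text
clock: 15.77
tcp_pos: [0.4847, -0.2616, 0.0352]
clock: 16.18
tcp_pos: [0.4858, -0.2625, 0.0376]
orientation: [0.001, 0.224, 0.974, -0.0]
wrist_force: [0.1, -0.0, -0.3]
finger_gap: 0.0553
grip_force: 0.0
clock: 16.6
tcp_pos: [0.4849, -0.2618, 0.0363]
orientation: [0.0, 0.224, 0.974, 0.0]
wrist_force: [-0.0, -0.3, 0.8]
finger_gap: 0.0259
grip_force: 0.0
clock: 17.02
tcp_pos: [0.485, -0.2618, 0.0363]
orientation: [0.0, 0.224, 0.974, 0.0]
wrist_force: [-0.1, -0.4, 1.2]
finger_gap: 0.0112
grip_force: 49.3
clock: 17.43
tcp_pos: [0.485, -0.2618, 0.0363]
orientation: [0.0, 0.224, 0.974, -0.0]
wrist_force: [0.1, -0.7, 2.5]
finger_gap: 0.0112
grip_force: 49.3
```

The bar is gripped: 11 mm gap, 49 N. I'll lift gently, with ramps.

```bash
python3 -m inch '[0,0,-0.2,0, 0,0,-0.4,0, 0,0,-0.6,0, 0,0,-0.8,0, 0,0,-0.8,0]'|head -2;python3 -m inch '[0,0,-0.8,0, 0,0,-0.8,0, 0,0,-0.8,0, 0,0,-0.8,0, 0,0,-0.8,0]'|head -2;python3 -m inch '[0,0,-0.8,0, 0,0,-0.8,0, 0,0,-0.6,0, 0,0,-0.4,0, 0,0,-0.2,0]';python3 -m inch '[0,0,0,0, 0,0,0,0, 0,0,0,0, 0,0,0,0, 0,0,0,0]'
python3 - <<'E'
from h import *
import pickle
ci=eyes.camera_info("side"); im=eyes.read_camera("side")[:,:,::-1]; cv2.imwrite("pics/s6.png",im)
T,M,s=tool(); d=np.array([.5465,.1525,T[2]])-np.array([T[0],T[1],T[2]]); print(T,M.T@d*100)
E
```

```text
clock: 17.85
tcp_pos: [0.4848, -0.2617, 0.065]
clock: 18.27
tcp_pos: [0.485, -0.2618, 0.1053]
clock: 18.68
tcp_pos: [0.4852, -0.262, 0.1331]
orientation: [0.0, 0.224, 0.974, -0.0]
wrist_force: [-0.5, -0.4, -0.8]
finger_gap: 0.0118
grip_force: 48.9
clock: 19.1
tcp_pos: [0.4847, -0.2616, 0.1318]
orientation: [-0.0, 0.224, 0.974, 0.0]
wrist_force: [-0.1, 0.2, -2.0]
finger_gap: 0.0115
grip_force: 48.9
[ 0.48474646 -0.26168318  0.13192276] [1.25670632e+01 3.99459722e+01 1.58773699e-02]
```

View pics/s6.png

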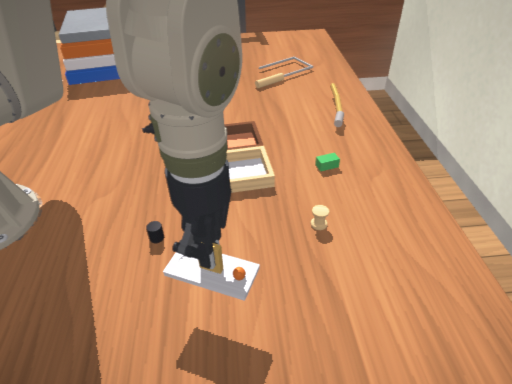

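The tray is lifted level, with the bead still in its pocket at (239,272). I'll carry it with smooth ramps.

```bash
python3 -m inch '[0.09,0.3,0,0, 0.19,0.6,0,0, 0.28,0.9,0,0, 0.38,1.2,0,0, 0.47,1.5,0,0]'|head -2
python3 -m inch '[0.49,1.55,0,0, 0.49,1.55,0,0, 0.49,1.55,0,0, 0.49,1.55,0,0, 0.49,1.55,0,0]'|head -2
python3 -m inch '[0.49,1.55,0,0, 0.49,1.55,0,0, 0.49,1.55,0,0, 0.49,1.55,0,0, 0.49,1.55,0,0]'|head -2
python3 -m inch '[0.49,1.55,0,0, 0.49,1.55,0,0, 0.49,1.55,0,0, 0.49,1.55,0,0, 0.49,1.55,0,0]'|head -2
python3 -m inch '[0.49,1.55,0,0, 0.49,1.55,0,0, 0.49,1.55,0,0, 0.49,1.55,0,0, 0.49,1.55,0,0]'|head -2
python3 -m inch '[0.47,1.5,0,0, 0.38,1.2,0,0, 0.28,0.9,0,0, 0.19,0.6,0,0, 0.09,0.3,0,0]'|head -2
python3 -m inch '[0,0,0,0, 0,0,0,0, 0,0,0,0, 0,0,0,0, 0,0,0,0]'
python3 -m inch '[0,0,0,0, 0,0,0,0, 0,0,0,0, 0,0,0,0, 0,0,0,0]'
python3 - <<'E'
from h import *
for n in("side","top"): cv2.imwrite(f"pics/{n}7.png",eyes.read_camera(n)[:,:,::-1])
a=cv2.imread("pics/side7.png")[60:260,150:300]; b=cv2.imread("pics/top7.png")[120:270,100:280]
cv2.imwrite("pics/f7.png",np.hstack([cv2.resize(a,(390,520)),cv2.resize(b,(400,520))]))
E
```

```text
clock: 19.57
tcp_pos: [0.492, -0.2141, 0.1322]
clock: 19.98
tcp_pos: [0.5037, -0.1326, 0.1323]
clock: 20.4
tcp_pos: [0.5154, -0.0522, 0.1324]
clock: 20.82
tcp_pos: [0.527, 0.0282, 0.1324]
clock: 21.23
tcp_pos: [0.5387, 0.1085, 0.1324]
clock: 21.65
tcp_pos: [0.5463, 0.1542, 0.1323]
clock: 22.07
tcp_pos: [0.5465, 0.1525, 0.1323]
orientation: [0.0, 0.225, 0.974, 0.0]
wrist_force: [-0.4, -0.5, -1.1]
finger_gap: 0.0112
grip_force: 48.8
clock: 22.48
tcp_pos: [0.5464, 0.1531, 0.1323]
orientation: [0.0, 0.225, 0.974, 0.0]
wrist_force: [-0.1, 0.4, -1.8]
finger_gap: 0.0115
grip_force: 48.8
```

View pics/f7.png

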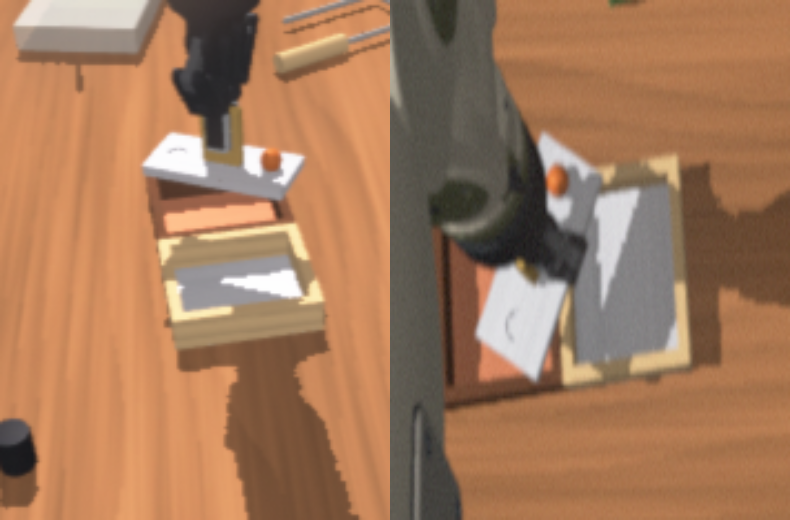

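The tray is held level over the joint with the bead in its pocket, and the pans are flush. The TCP, (546,153) mm, is within 2 mm of the measured joint middle.

```bash
python3 -c "
from workcell import env
print(env.hand_in())"
```

```text
the job is handed in; nothing more can be done
None
```

The job is handed in, but no verdict came back: by camera the pans are flush and in line, and the gripper holds the tray level about 96 mm above the bench, within about 2 mm of the joint middle, bead in its pocket.

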